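# Open the cutter box with the red plunger knob

## Robot

A 6-joint arm with a two-finger parallel gripper is mounted at the origin on the work surface. World frame = base frame: x ahead of the robot, y to its left, z up, the work surface at z = 0. Lengths are in m, angles in degrees, forces in N, time in s.
With the tool pointing down it reaches from about 0.275 to 0.725 m from the base axis. Payload 5.6 kg.
Tool frame: the origin (TCP) lies between the finger pads; the fingertips stand 11 mm ahead of it and the grasp point (between the pads) lies 8 mm behind it; z points along the fingers, y is the line along which they close (so a half turn about z gives the same grasp; the last joint's range is limited). The gripper opens to 85 mm and grips with 20 to 120 N. Pads are 22 mm wide; open, the fingers measure 114 mm over their backs; the gripper's body (76 mm by 85 mm) begins 54 mm behind the grasp point. The pads swing forward as they close: fully open they stand 13 mm farther back than shut.
Start: joints at [90.848, 14.616, 6.199, 0, -81.583, -16.306], TCP at [0.147, 0.53, 0.212] pointing down, gripper open.
Joint ranges: [-168.99, 168.99], [-69.2, 112.95], [-62.41, 85.93], [-164.36, 98.24], [-168.68, -3.75], [-174.98, 174.98]. Speed limits (degrees/s): [147.25, 147.25, 180, 180, 180, 180].

## Interface

Orientations are given as [roll, pitch, yaw] about the fixed x, y, z axes, in that order (R = Rz(yaw) Ry(pitch) Rx(roll)).
In Python, from station import arm gives the robot as it stands. The module is installed in compiled form; this text tells all that it offers. Calls block until the motion is done:
- arm.move_pose(position, orientation): joint-space move of the TCP to a pose.
- arm.movel(position, ori=None, speed=0.15, guard=None): straight line of the TCP; ori=None keeps the orientation; speed is the mean speed in m/s. With guard (N) it stops when the force on the tool has changed by that much, and returns True; else False.
- arm.move_joints(angles): joint-space move.
- arm.grip(opening): finger opening in m; the grip force is fixed at half the most; returns when the fingers have stopped.
- arm.dwell(seconds).
- arm.inverse_kinematics(position, orientation): joint angles nearest the present ones, or None.
- arm.read_camera(name): name is "side" or "top" or "wrist"; returns a dict with "img" (400x640x3 uint8, red, green, blue), "mtx" (3x3 intrinsics, pixels), "R" (3x3) and "t" (3): a world point X has camera coordinates R X + t. Camera axes: x right, y down, z forward; pixel columns grow to the right and rows downward; lengths in m; the calibration is good to about 2 mm. The wrist camera is an equidistant fisheye: a pixel r from the principal point sees the ray r / f radians off the axis. A picture is of the moment at which its call begins. There is no depth.
A pose or a line that the arm cannot do raises arm.IKError and nothing moves.
- arm.finish_job(): hands the job in; it is judged then, once.
Trained networks look in the newest picture that a camera, given by its name, has taken for a name from the list of things; names that differ only in an ending like _2 or _b are one class to them, and where a whole thing is asked for, a point or a joint stands for the part that bears it (a point fixed in the world has none). Each returns a list of dicts, best first, with "conf" (0 to 1); they miss things now and then, are a little off and sometimes report something else, mostly with a low value. They report only what shows in the picture. A call takes as long as a camera call.
- arm.find_in(camera, query): "position" ([x, y, z] in m, in the coordinates of the camera as it stood for that picture, good to about 4 mm: the middle of the surface that is visible of it).
- arm.regions_of(camera, query): "mask" (400x640 bool, what is visible of it).
Readings, each from a call of its own:
- arm.get_clock(): time.
- arm.get_joint_positions(): joint angles.
- arm.get_joint_velocities(): joint speeds.
- arm.get_tau(): joint torques, N m.
- arm.get_ee_pos(): TCP position.
- arm.get_tcp_rot(): TCP orientation.
- arm.get_ft_force(): force on the tool from outside, world axes, zero at the start.
- arm.get_ft_torque(): the same for the moment, N m.
- arm.get_finger_gap(): finger opening in m.
- arm.get_grip_force(): force on a finger pad.
Only numpy, scipy, OpenCV 4.12 (cv2) and the standard library are available. Lean on these libraries where they do the work, as an engineer would, in place of code of your own. Each camera call takes 0.05 s, during which the arm holds its last target. There are 200 camera calls.

## Task

On the bench stand two green cutter boxes with sliding covers; open the one with the red knob. Pull its spring plunger knob straight up to free the cover, keep it pulled while you slide the cover fully open to its stop (towards the knob's end of the box, away from the cutters), then let go so that the plunger snaps down and locks the cover open. Do not touch the box with the blue knob.

Things in the scene. Friction and masses are not known exactly. Their poses are not given: they have to be found in the camera images.
- redbox_knob (a point): Centre of the round red plunger knob: 28 mm diameter, 24 mm tall, axis vertical, centre 106 mm above the bench while down; free room around and above it. Below it a 16 mm collar, then the cover's top at 64 mm. It rides on the cover. This frame: z up, x along the box; the cover opens along -x (roughly towards the robot; the fixed green box is turned up to 23 degrees).
- redbox_plunger (a joint): Height in m that the red knob is pulled up: 0 down (locked), 0.020 upper stop. A spring pulls it down, 6 N at 0 to 10 N at the top. The lock pin frees the cover when the knob is up more than 9 mm; let go part way, it rests on the deck at 9 mm; at the open end it drops to 0 in the lock slot.
- redbox_cover (a joint): Slide in m of the red-knobbed box's 86 mm wide aluminium cover: 0 shut (locked, 2 mm play), 0.095 fully open at the stop. It slides with 1 to 4 N and stays where it is left. The lock slot lets the plunger drop once the cover is open by more than 0.080.
- bluebox: The other green cutter box, of the same sizes but with a blue knob; fixed, to be left alone. Both boxes: 265 mm long, 120 mm wide, 68 mm high over the guide rails. Origin on the bench under the box, z up, x along it; box from -140 to +125 mm in x, shut knob at x = -15 mm.

How it is judged:
By the outcome, as a careful person would: the job done as asked, in the order asked, and still so for the second after the job is handed in, with the robot touching nothing.
It also fails if it takes over 29 s, if anything falls off the work surface, if the arm or the gripper's body presses on something with over 40 N, if the wrist force passes 120 N, or if a joint passes its speed limit or range.

## Working session

There is one attempt and no reset: what is moved stays moved. The work goes in short steps, each a Python script; the robot and the scene stay as the last script left them, time stands still between calls to the robot, and variables do not carry over. Pictures are saved under pics/ and viewed, at most 10 in all, crops included, and the job is handed in when it is done.

```bash
mkdir -p pics
python3 - <<'E'
from station import arm
import numpy as np, cv2
ims=[]
for c in ["side","top"]:
    d=arm.read_camera(c); ims.append(d["img"])
    for q in ["redbox_knob","redbox_cover","bluebox"]:
        for r in arm.find_in(c,q)[:3]:
            p=np.array(d["R"]).T@(np.array(r["position"])-np.array(d["t"]))
            print(c,q,round(r["conf"],2),p.round(4))
    if c=="top":
        for r in arm.regions_of(c,"redbox_cover")[:2]:
            m=r["mask"].astype(np.uint8); print("mask",r["conf"],m.sum(),cv2.minAreaRect(cv2.findNonZero(m)))
        print(d["mtx"],d["R"],d["t"])
cv2.imwrite("pics/a.png",cv2.cvtColor(ims[1],cv2.COLOR_RGB2BGR))
cv2.imwrite("pics/b.png",cv2.cvtColor(ims[0],cv2.COLOR_RGB2BGR))
E
```

```text
side redbox_knob 0.58 [0.577  0.1888 0.1131]
side redbox_cover 0.59 [0.6179 0.2157 0.066 ]
side bluebox 0.7 [ 0.6071 -0.2897  0.0556]
top redbox_knob 0.79 [0.5785 0.1927 0.1178]
top redbox_knob 0.61 [ 0.6106 -0.2411  0.0639]
top redbox_cover 0.58 [0.6313 0.2202 0.0643]
top bluebox 0.67 [ 0.6088 -0.241   0.0654]
mask 0.82 3283 ((203.70692443847656, 195.51724243164062), (74.27814483642578, 45.123966217041016), 68.19859313964844)
[[447.23712802   0.         315.40712375]
 [  0.         447.23712802 195.73699418]
 [  0.           0.           1.        ]] [[-0.02149431 -0.99951731 -0.02243081]
 [-0.98964571  0.02445601 -0.14143296]
 [ 0.14191326  0.01915855 -0.98969368]] [0.01890305 0.6275232  0.8381544 ]
```

View pics/a.png

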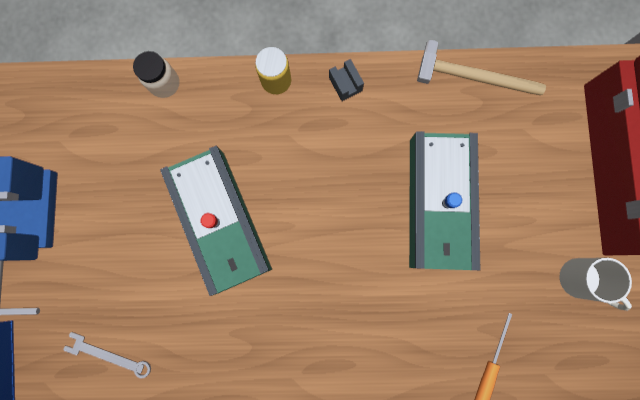

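View pics/b.png

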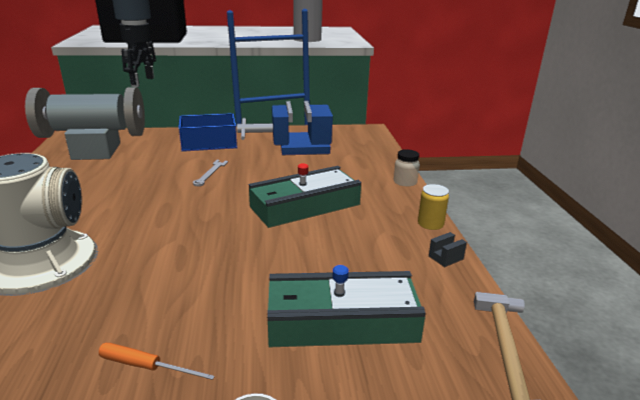

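The top view shows the red knob at about (208,220). The long rail edges run from (218,147) to (268,268) and from (163,170) to (211,294). The blue box sits at right, around (445,200). Next I'll get the yaw from the rails and hover over the red knob.

```bash
cat > h.py <<'E'
from station import arm
import numpy as np, cv2
def ray(d,uv,z,fish=False):
    K=d["mtx"]; x=np.array([(uv[0]-K[0,2])/K[0,0],(uv[1]-K[1,2])/K[1,1]])
    if fish:
        r=np.hypot(*x); v=np.r_[x/r*np.sin(r),np.cos(r)]
    else: v=np.r_[x,1]
    R=np.array(d["R"]); o=-R.T@np.array(d["t"]); w=R.T@v
    return o+w*(z-o[2])/w[2]
def world(d,p): return np.array(d["R"]).T@(np.array(p)-np.array(d["t"]))
E
python3 - <<'E'
from h import *
d=arm.read_camera("top")
ys=[]
for a,b in [((218,147),(268,268)),((163,170),(211,294))]:
    v=(ray(d,a,.068)-ray(d,b,.068)); ys.append(np.degrees(np.arctan2(v[1],v[0])))
m=arm.regions_of("top","redbox_knob")[0]["mask"]; mm=cv2.moments(m.astype(np.uint8)); 
c=(mm["m10"]/mm["m00"],mm["m01"]/mm["m00"])
k=ray(d,c,.112); yaw=np.mean(ys); print(ys,c,k)
for y in (yaw,yaw-90,yaw+90,yaw+180):
    print(y,arm.inverse_kinematics([k[0],k[1],.2],[180,0,y]))
arm.move_pose([k[0],k[1],.20],[180,0,yaw])
w=arm.read_camera("wrist")
for q in ["redbox_knob","redbox_cover"]:
    for r in arm.find_in("wrist",q)[:2]: print(q,r["conf"],world(w,r["position"]))
for r in arm.regions_of("wrist","redbox_knob")[:1]:
    mm=cv2.moments(r["mask"].astype(np.uint8)); c=(mm["m10"]/mm["m00"],mm["m01"]/mm["m00"]); print(c,ray(w,c,.112,True))
print(w["mtx"],-w["R"].T@w["t"],arm.get_clock())
np.savez("w.npz",**w)
cv2.imwrite("pics/c.png",cv2.cvtColor(w["img"],cv2.COLOR_RGB2BGR))
E
```

```text
[np.float64(22.263390503672877), np.float64(22.078677578154842)] (208.70149253731344, 220.09452736318408) [0.57822722 0.1980688  0.112     ]
22.17103404091386 [ 3.35408592e+01  2.18442842e+01  1.46472513e+01  2.54444375e-14
 -8.28029671e+01  7.86301749e+01]
-67.82896595908613 [ 33.54085918  21.8442842   14.64725128   0.         -82.80296708
 -11.36982514]
112.17103404091387 [ 33.54085918  21.8442842   14.64725128   0.         -82.80296708
 168.63017486]
202.17103404091387 [ 3.35408592e+01  2.18442842e+01  1.46472513e+01 -2.54444375e-14
 -8.28029671e+01 -1.01369825e+02]
redbox_knob 0.6 [0.5808878  0.20023213 0.11421274]
redbox_cover 0.93 [0.63022713 0.22244629 0.06459478]
(318.1556756756757, 197.25837837837838) [0.57987881 0.20110371 0.112     ]
[[309.70691629   0.         319.81517672]
 [  0.         309.70691629 201.95441234]
 [  0.           0.           1.        ]] [0.64333749 0.22559186 0.36214374] 2.7167
```

View pics/c.png

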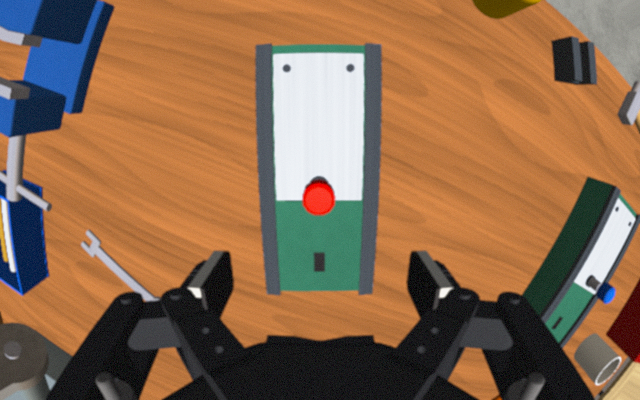

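The wrist view shows the red knob at (318,197), on the box axis and about 1.5 mm left of the finger midline at 320. The box stands straight in the picture, so the yaw is right. Next I'll descend, grip and lift, checking as I go.

Run:
```python
from h import *
k=np.array([.5795,.2003])
arm.movel([*k,.098],speed=.12,guard=15)
print("down",arm.get_ee_pos(),arm.get_ft_force())
arm.grip(.02)
print("grip",arm.get_finger_gap(),arm.get_grip_force(),arm.get_ft_force(),arm.get_ft_torque())
f=arm.movel([*k,.113],speed=.05,guard=40)
print("lift",f,arm.get_ee_pos(),arm.get_finger_gap(),arm.get_ft_force(),arm.get_clock())
s=arm.read_camera("side"); cv2.imwrite("pics/d.png",cv2.cvtColor(cv2.resize(s["img"][130:240,220:400],None,fx=4,fy=4),cv2.COLOR_RGB2BGR))
```

```text
down [0.58012001 0.20055001 0.09896473] [ 0.8564451  -0.41889507  0.03915945]
grip 0.020071676211709216 2.190349674452925 [ 0.41904958 -2.07893849  4.88252264] [-0.68968762  0.07683455  0.05713322]
lift False [0.5794849  0.20060559 0.11311868] 0.020038883714935757 [0.52938774 0.22209837 0.87323674] 4.8083
```

View pics/d.png

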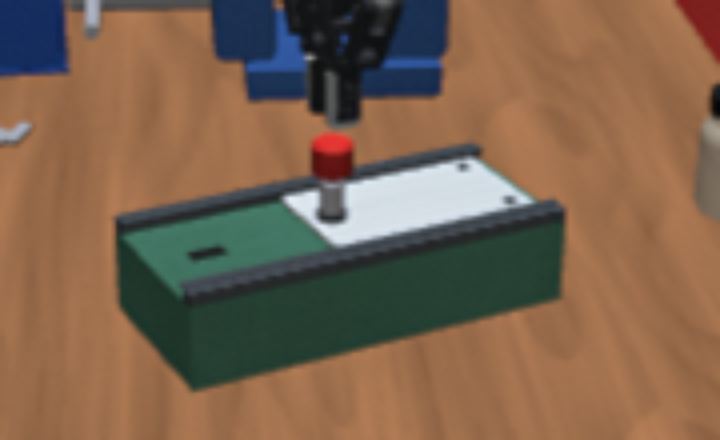

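The crop shows the gripper closed above or behind the knob, which is still down. The grasp missed, so I'll project known points into the side view to see by how much.

Run:
```python
from h import *
s=arm.read_camera("side")
def pr(X): c=s["R"]@np.array(X)+s["t"]; p=s["mtx"]@c; return (p[:2]/p[2]).round(1), ((p[:2]/p[2]-[220,130])*4).round(0)
for n,X in dict(tip=[.5795,.2003,.102],knobtop=[.5795,.2003,.118],knobbot=[.5795,.2003,.094],coll=[.5795,.2003,.064]).items(): print(n,*pr(X))
m=arm.regions_of("side","redbox_knob")[0]["mask"]; ys,xs=np.nonzero(m); print("side mask",xs.min(),xs.max(),ys.min(),ys.max(),xs.mean(),ys.mean())
w=arm.read_camera("wrist"); cv2.imwrite("pics/e.png",cv2.cvtColor(w["img"],cv2.COLOR_RGB2BGR))
print(arm.get_tcp_rot(), -s["R"].T@s["t"])
```

```text
tip [302.4 170.8] [330. 163.]
knobtop [302.5 164.9] [330. 140.]
knobbot [302.4 173.6] [330. 175.]
coll [302.3 184.4] [329. 217.]Traceback (most recent call last):
  File "<stdin>", line 5, in <module>
IndexError: list index out of range
```

Run:
```python
from h import *
w=arm.read_camera("wrist"); cv2.imwrite("pics/e.png",cv2.cvtColor(w["img"],cv2.COLOR_RGB2BGR))
print(arm.get_tcp_rot(),arm.get_ee_pos(),arm.get_joint_positions(),arm.get_ft_force(),arm.get_clock())
print(-w["R"].T@w["t"])
```

```text
[-1.79997044e+02  4.23818455e-02  2.21675591e+01] [0.57925639 0.20024722 0.11258576] [ 3.36540021e+01  2.42611581e+01  5.48644216e+00 -1.19712077e-02
 -7.12662287e+01  7.85174047e+01] [ 0.10303059 -0.53263877 -0.40428115] 5.0083
[0.64475743 0.22709315 0.27463632]
```

View pics/e.png

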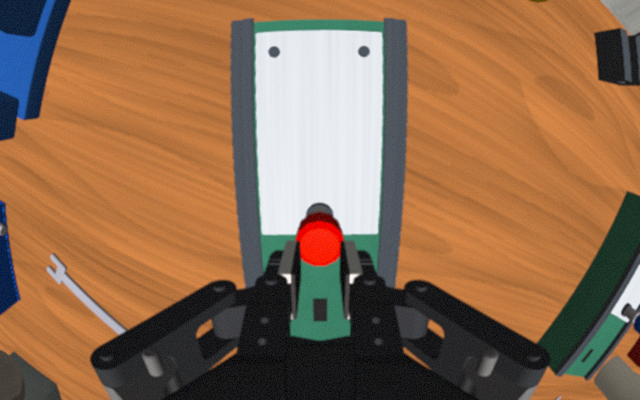

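Run:
```python
from h import *
w=arm.read_camera("wrist"); s=arm.read_camera("side"); p=np.array(arm.get_ee_pos()); a=np.radians(22.17); ex=np.array([np.cos(a),np.sin(a),0]); ey=np.array([-np.sin(a),np.cos(a),0])
def pw(X):
    c=w["R"]@X+w["t"]; th=np.arctan2(np.hypot(c[0],c[1]),c[2]); K=w["mtx"]; return (np.array([K[0,2],K[1,2]])+K[0,0]*th*c[:2]/np.hypot(c[0],c[1])).round(0)
def ps(X):
    c=s["mtx"]@(s["R"]@X+s["t"]); return ((c[:2]/c[2]-[220,130])*4).round(0)
for z in (.102,.115,.128,.14):
  for dx in (.011,-.011):
    for g in (.010,.014):
      X=p+ex*dx+ey*g; X[2]=z; Y=p+ex*dx-ey*g; Y[2]=z; print(z,dx,g,pw(X),pw(Y),ps(Y))
K=np.array([.5795,.2003,.118]); print("knobtop",pw(K),[pw(K+.014*ey)])
im=cv2.resize(w["img"][190:340,230:410],None,fx=4,fy=4,interpolation=cv2.INTER_CUBIC); cv2.imwrite("pics/f.png",cv2.cvtColor(im,cv2.COLOR_RGB2BGR))
```

```text
0.102 0.011 0.01 [303. 218.] [337. 218.] [352. 166.]
0.102 0.011 0.014 [296. 218.] [344. 218.] [355. 168.]
0.102 -0.011 0.01 [304. 252.] [336. 252.] [321. 172.]
0.102 -0.011 0.014 [297. 252.] [343. 252.] [324. 175.]
0.115 0.011 0.01 [302. 226.] [338. 226.] [353. 147.]
0.115 0.011 0.014 [295. 226.] [345. 226.] [356. 149.]
0.115 -0.011 0.01 [303. 261.] [337. 261.] [321. 153.]
0.115 -0.011 0.014 [296. 261.] [344. 261.] [324. 155.]
0.128 0.011 0.01 [300. 234.] [340. 234.] [353. 128.]
0.128 0.011 0.014 [293. 234.] [347. 234.] [356. 130.]
0.128 -0.011 0.01 [301. 272.] [339. 272.] [321. 134.]
0.128 -0.011 0.014 [294. 272.] [346. 272.] [324. 136.]
0.14 0.011 0.01 [299. 244.] [341. 244.] [353. 110.]
0.14 0.011 0.014 [291. 244.] [349. 244.] [356. 112.]
0.14 -0.011 0.01 [300. 284.] [340. 284.] [321. 116.]
0.14 -0.011 0.014 [292. 284.] [348. 283.] [324. 118.]
knobtop [320. 246.] [array([295., 246.])]
```

View pics/f.png

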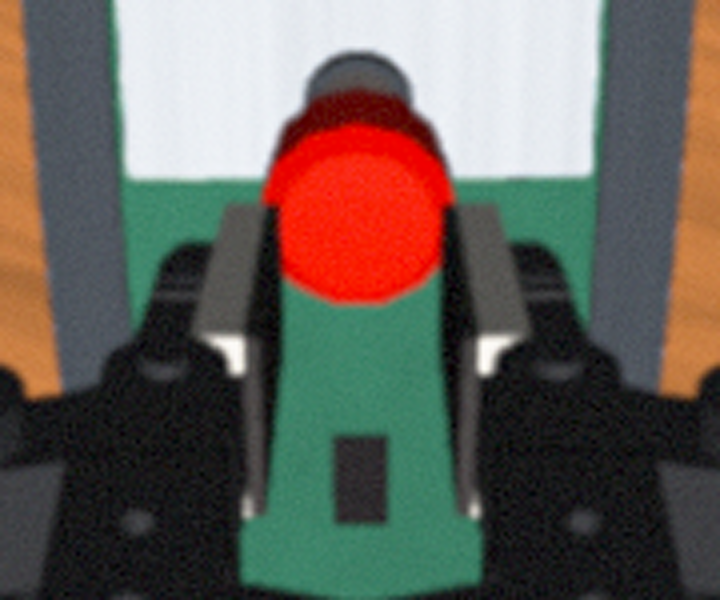

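The close-up shows the pads laterally centred, with their tips at about (300,242). That puts them at z≈0.13, about 26–30 mm higher than the stated geometry says, so they closed on the knob's top rim and slipped off. I'll open, go 28 mm lower than before and grip again.

Run:
```python
from h import *
k=np.array([.5795,.2003])
arm.grip(.085)
f=arm.movel([*k,.070],speed=.08,guard=12)
print("down",f,arm.get_ee_pos(),arm.get_ft_force())
arm.grip(.02)
print("grip",arm.get_finger_gap(),arm.get_grip_force(),arm.get_ft_force(),arm.get_clock())
if not f and arm.get_finger_gap()>.024:
    f=arm.movel([*k,.085],speed=.05,guard=40)
    print("lift",f,arm.get_ee_pos(),arm.get_finger_gap(),arm.get_grip_force(),arm.get_ft_force(),arm.get_clock())
s=arm.read_camera("side"); cv2.imwrite("pics/g.png",cv2.cvtColor(cv2.resize(s["img"][130:240,220:400],None,fx=4,fy=4),cv2.COLOR_RGB2BGR))
```

```text
down False [0.57984388 0.20033408 0.07034397] [ 0.45760944 -0.3616344   0.33651082]
grip 0.025827861520799092 58.9227257296443 [-2.56114869  1.81569038  5.00030809] 7.0167
lift False [0.57834703 0.20025136 0.08377937] 0.025713180803941225 59.40681296400726 [-2.8673146   2.68820283 -9.61562788] 7.4667
```

View pics/g.png

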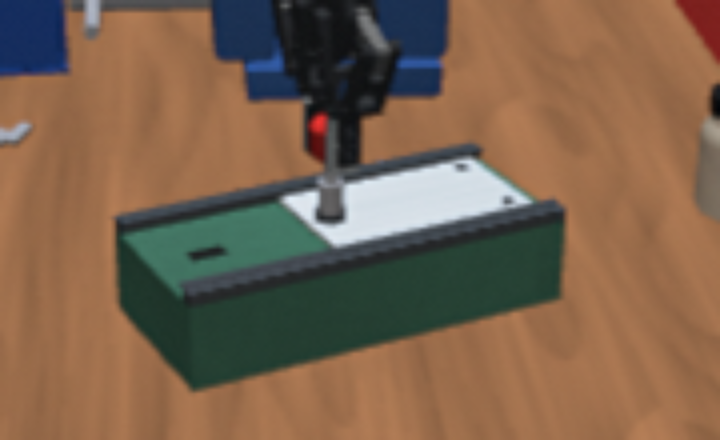

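The crop shows the knob held and lifted, with the bare stem visible at (332,150). The force of −9.6 N matches the spring. Next I'll slide the cover to its stop.

Run:
```python
from h import *
k=np.array([.5795,.2003,.085]); a=np.radians(22.17); ex=np.array([np.cos(a),np.sin(a),0])
p0=np.array(arm.get_ee_pos())
f=arm.movel(k-.090*ex,speed=.06,guard=30)
print(f,(np.array(arm.get_ee_pos())-p0)@ex,arm.get_finger_gap(),arm.get_ft_force(),arm.get_clock())
if not f:
    f=arm.movel(k-.102*ex,speed=.02,guard=15)
    print(f,(np.array(arm.get_ee_pos())-p0)@ex,arm.get_ee_pos(),arm.get_finger_gap(),arm.get_ft_force(),arm.get_clock())
s=arm.read_camera("side"); cv2.imwrite("pics/i.png",cv2.cvtColor(cv2.resize(s["img"][130:240,220:400],None,fx=4,fy=4),cv2.COLOR_RGB2BGR))
```

```text
False -0.08908592069718309 0.02576298430317265 [-1.46023451  4.84720159 -9.21998632] 9.1667
True -0.09365702772182632 [0.49171786 0.16471246 0.08681144] 0.025883468715125233 [  6.79297626   1.21997736 -10.20734198] 9.725
```

View pics/i.png

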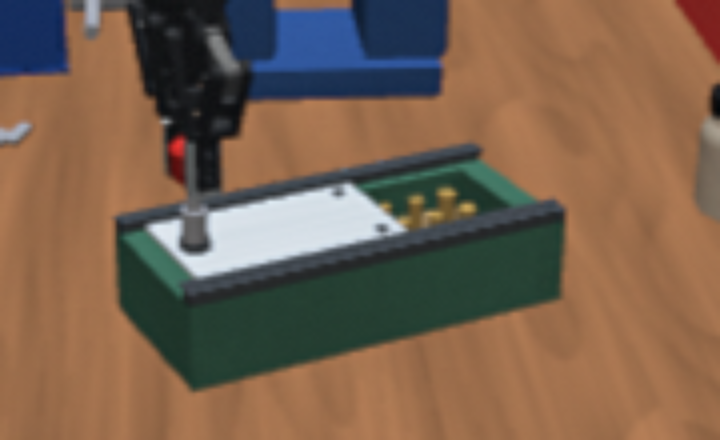

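The cover is against its stop: the guard fired at about 94 mm, and the cutters show at (430,205). Time to release and retreat.

Run:
```python
from h import *
p=np.array(arm.get_ee_pos())
arm.grip(.085); arm.dwell(.2)
print(arm.get_finger_gap(),arm.get_ft_force())
f=arm.movel([p[0],p[1],.25],speed=.12,guard=15)
print(f,arm.get_ee_pos(),arm.get_ft_force(),arm.get_clock())
s=arm.read_camera("side"); cv2.imwrite("pics/j.png",cv2.cvtColor(cv2.resize(s["img"][130:240,220:400],None,fx=4,fy=4),cv2.COLOR_RGB2BGR))
```

```text
0.08496183439356612 [-0.04667171  0.21609332  0.13802586]
False [0.4913458  0.16455087 0.24925919] [0.50280656 0.04934991 0.18849542] 12.1083
```

View pics/j.png

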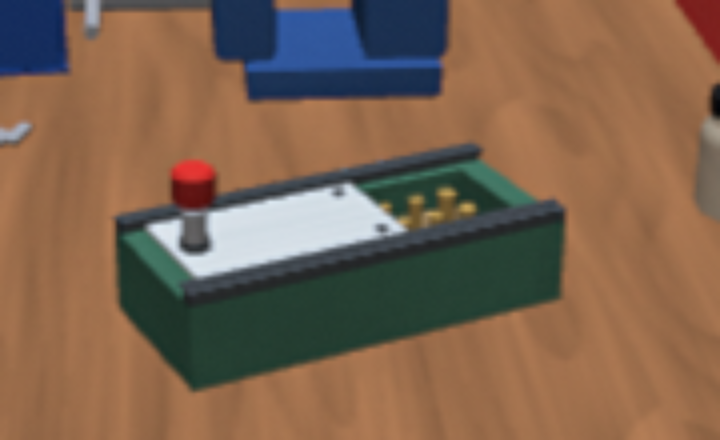

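The picture shows the cover open and the gripper clear. The stem below the knob spans about 42 px (208 to 250), against 40 px when it was locked at the start, so the plunger has dropped fully.

```bash
python3 -c "
from station import arm
print(arm.finish_job())"
```

```text
the job is handed in; nothing more can be done
None
```

The red-knobbed box is open: the cover was slid to its stop (about 94 mm travelled), the plunger looks fully down in its lock slot, the blue box was left alone, and the job was handed in after about 12 s; the first grip slipped off the knob and was redone lower.

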